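# Set the food slicer's carriage for loading and hold its sprung food holder up

### The arm

A 6-joint arm with a two-finger parallel gripper is mounted at the origin on a cart in front of the work surface, level with it; the furniture and walls round the work are solid. World frame = base frame: x ahead of the robot, y to its left, z up, the work surface at z = 0. Lengths are in m, angles in degrees, forces in N, time in s.
With the tool pointing down it reaches from about 0.375 to 0.9 m from the base axis. Payload 3.1 kg.
Tool frame: the origin (TCP) lies on the centre line of the jaws, within the pads' length; the fingertips stand 22 mm ahead of it and the grasp point (between the pads) lies 3 mm ahead of it; z points along the fingers, y is the line along which they close (so a half turn about z gives the same grasp; the last joint's range is limited). The gripper opens to 87 mm and grips with 3 to 60 N. Pads are 19 mm wide; open, the fingers measure 117 mm over their backs; the gripper's body (75 mm by 190 mm) begins 51 mm behind the grasp point.
Start: joints at [55.548, 30.224, 82.088, -0, 67.689, -10.227], TCP at [0.256, 0.57, 0.245] pointing down, gripper open.
Joint ranges: [-176.69, 176.69], [-43.24, 126.21], [12.49, 139.97], [-82, 262], [0, 151.66], [-163.58, 163.58]. Speed limits (degrees/s): [159.86, 159.86, 180, 180, 180, 180].

### API

Orientations are given as a 3x3 rotation matrix whose columns are the frame's x, y, z axes.
In Python, from rig import * gives the robot as it stands.
- The arm moves only by the shell command python3 -m jog 'ROWS'. ROWS is text: rows parted by semicolons, each of 7 numbers parted by spaces: the shift along the tool's x, y, z in mm, then the turn, a rotation vector about the tool's x, y, z in rad, then the finger opening in mm, from 0 to 87. In form: tx ty tz ax ay az fingers; .... A call has 1 to 12 rows; each row shifts and turns the commanded pose from where the row before left it, along the tool's axes as they then stand; what a row does not reach is not made up. A row lasts 1/8 s, in which the tool goes at most 62.5 mm and 10.7 degrees, less where a joint would pass 70% of its speed; a pose out of reach is approached as far as the arm can. A call with a gripper value outside its range is refused whole. The fingers move at their own pace and stop on an object; the grip force is fixed at half the most. Time passes only in rows, so rows that do not move let the fingers close. It gives the time, the measured TCP pose, the force, the opening and the grip force at its end, in the units of the state.
- read_state(): the state, without advancing time (a new reading comes with each control period).
- capture(name): name is "scene" or "top"; returns a dict with "color" (420x560x3 uint8, red, green, blue), "camera_matrix" (3x3 intrinsics, pixels), "distortion" ([k1, k2, p1, p2, k3] as OpenCV has them; the pictures are not rectified), "R" (3x3) and "t" (3): a world point X has camera coordinates R X + t. Camera axes: x right, y down, z forward; pixel columns grow to the right and rows downward; lengths in m; the calibration is good to about 2 mm. A picture is of the moment at which its call begins. There is no depth.
- hand_in(): hands the job in; it is judged then, once.
Trained networks look in the newest picture that a camera, given by its name, has taken for a name from the list of things; names that differ only in an ending like _2 or _b are one class to them, and where a whole thing is asked for, a point or a joint stands for the part that bears it (a point fixed in the world has none). Each returns a list of dicts, best first, with "conf" (0 to 1); they miss things now and then, are a little off and sometimes report something else, mostly with a low value. They report only what shows in the picture. A call takes as long as a camera call.
- find_in(camera, target): "at" ([x, y, z] in m, in world coordinates, good to about 4 mm: the middle of the surface that is visible of it).
- trace(camera, target): "pixels" (420x560 bool, what is visible of it).
- place_of(camera, target): "at" ([x, y, z] in m, in world coordinates, good to about 4 mm: a listed point, or the origin of a listed thing).
The state is a dict: "time_s": time; "joint_positions": joint angles; "qvel": joint speeds; "tau": joint torques, N m; "position": TCP position; "tcp_rot": TCP orientation; "force": force on the tool from outside, world axes, zero at the start; "moment": the same for the moment, N m; "opening": opening from 0.0 (shut) to 1.0 (fully open); "grasp_force": force on a finger pad.
Only numpy, scipy, OpenCV 4.12 (cv2) and the standard library are available. Lean on these libraries where they do the work, as an engineer would, in place of code of your own. Each camera call takes 0.05 s, during which the arm holds its last target. There are 200 camera calls.

### The job

Get the food slicer ready for me to load: swing the red-knobbed lock lever out to free the carriage, slide the carriage by its black grip until its red pointer stands on the red loading line, and swing the lever fully home again so that the carriage is locked there. Then lift the sprung food holder by its black bar to 60 degrees (a few degrees either way is fine) and finish while still holding it there in the gripper, because it snaps down when let go. Keep off the blade and leave the jam jar, the butter and the mug where they are.

Things in the scene. Friction and masses are not known exactly. Their poses are not given: they have to be found in the camera images.
- slicer: White electric food slicer, fixed to the top, base 210 x 340 x 36 mm (x, y, z), 213 mm high in all. Origin: centre of its underside; x points from its front (lock lever, carriage) to its back (blade, motor), y along the carriage's travel (to the left seen from the front), z up.
- carriage (a joint): Travel of the steel food carriage along the slicer's +y, m: 0 (in front of the blade) to 0.165. It rubs with 5 N when free. Locked, a dog sits between two teeth of the rack on the base, with 0.5 mm play; the gaps are 10 mm apart, one exactly at the loading line, and the dog draws the carriage into the nearest gap from up to 4 mm off.
- pointer (a point): Tip of the red pointer at the left end of the carriage's front edge, 37 mm above the worktop; it moves with the carriage along the slicer's y.
- load_mark (a point): The red loading line on the front strip of the slicer's base, 3 mm wide, 37 mm above the worktop; when the pointer is on it, the two points coincide.
- carriage_grip (a point): Black upright push grip of the carriage, a post of 22 to 25 mm diameter from 52 to 135 mm above the worktop; this point is on its axis, 112 mm up. It moves with the carriage.
- lock_lever (a joint): Swing of the lock lever about an upright axis on the carriage, rad: 0 = home (points along the slicer's +y, carriage locked), 1.05 = fully out (counter-clockwise from above, towards the slicer's front). It pushes a dog into a 10 mm pitch rack (round teeth) and lets the carriage go above 0.65. It stays where it is left; it takes 1 to 4 N at the knob.
- lever_knob (a point): Red upright knob at the lever's end, 12 to 17 mm in diameter, from 73 (top of the lever arm) to 110 mm above the worktop; this point is on its axis, 95 mm up, 60 mm from the lever's axis. It moves with lever and carriage.
- lever_pivot (a point): Point on the lever's upright axis, 95 mm above the worktop (the lever's hub below it is 76 mm high). It moves with the carriage.
- food_holder (a joint): Angle of the food holder, rad: 0 = down, level over the tray; it grows as the free end is lifted, up to 1.6; 60 degrees = 1.047. A spring and its weight pull it down with 2 to 5 N at the bar.
- holder_hinge (a point): Middle of the holder's hinge axis, on top of the carriage's fence, 121 mm above the worktop; the axis runs along the slicer's x. The holder is a steel plate 60 mm wide (x) that reaches 122 mm from here to the slicer's -y when down. It moves with the carriage.
- holder_grip (a point): Middle of the black grip bar on the holder, 13 mm thick, 58 mm long along the slicer's x, with a post to the plate 27 mm either side of this point. With the holder down it lies 105 mm to the slicer's -y of the hinge and 43 mm above it, 37 mm clear above the plate; it turns about the hinge with the holder.
- holder_handle: The grip bar with its two posts, one piece with the food holder. Origin: in the plane of the hinge axis, under the bar, 105 mm from the hinge.
- blade: The round steel blade, 167 mm in diameter, 5 mm thick, fixed. Its origin and axes are the slicer's: the disc stands across x with its face at x = +15 mm (hub to +9 mm), its centre at y = -30 mm, z = 124 mm; guard ring and motor are behind it. Not to be touched.
- jam_jar: Jam jar with a white lid, 66 mm in diameter, 85 mm high, a bystander. Origin: centre of its underside.
- butter: Wrapped block of butter, green and white, 73 x 102 x 37 mm, a bystander. Origin: centre of its underside.
- mug: White mug with dark dots, 82 mm in diameter, 91 mm high, handle along its y, a bystander. Origin: centre of its underside.

How it is judged (in metres and radians):
On the way, in this order (a step that is already met when the one before it is completed fails the run):
1. the lock lever is swung out, with the carriage not yet moved (value of joint lock_lever above 0.7 rad and distance of pointer from where it was at the start of the episode below 0.04 m), for 0.1 s.
2. the carriage's pointer is slid to the loading line with the lever out (horizontal distance between pointer and load_mark below 0.005 m and value of joint lock_lever above 0.5 rad), for 0.1 s.
3. the lever is swung home with the pointer on the line and the food holder still down (horizontal distance between pointer and load_mark below 0.005 m and value of joint lock_lever below 0.15 rad and value of joint food_holder below 0.2 rad), for 0.2 s.
At the end, for the whole second after the job is handed in: The food holder stands still at 60 degrees (53.3 to 66.7), held by the fingers on its grip bar (at least 1 N); the carriage's pointer is within 5 mm of the red loading line and the lock lever is home (below 0.15 rad); jam jar, butter and mug are within 20 mm of where they stood (value of joint food_holder between 0.93 and 1.165 rad and velocity of joint food_holder between -0.1 and 0.1 rad/s and contact force between the fingers and holder_handle above 1 N and horizontal distance between pointer and load_mark below 0.005 m and value of joint lock_lever below 0.15 rad and distance of each of jam_jar, butter, mug from where it was at the start of the episode below 0.02 m); the arm keeps its last pose, push and grip.
It fails at once if the robot touches the blade (contact force between any of the fingers, the arm and blade above 1 N).
It fails at once if the jam jar, the butter or the mug is knocked over or pushed away (distance of any of jam_jar, butter, mug from where it was at the start of the episode above 0.03 m or angle between any of jam_jar, mug's own z axis and vertical above 0.5 rad).
It also fails if it takes over 67 s, if anything falls off the work surface, if the arm or the gripper's body presses on something with over 40 N, if the wrist force passes 120 N, or if a joint passes its speed limit or range.

## Working session

There is one attempt and no reset: what is moved stays moved. The work goes in short steps, Python scripts to look and compute and a shell command to move; the robot and the scene stay as the last step left them, time stands still between calls to the robot, and variables do not carry over. Pictures are saved under pics/ and viewed, at most 10 in all, crops included, and the job is handed in when it is done.

```bash
ls; mkdir -p pics
cat > h.py <<'E'
from rig import *
import numpy as np, cv2
np.set_printoptions(precision=4,suppress=True)
def pts(names,cams=("scene","top")):
    for c in cams:
        capture(c)
        for n in names:
            try: r=place_of(c,n)
            except Exception as e: print(c,n,e); continue
            print(c,n,[(np.round(d["at"],4).tolist(),round(d["conf"],2)) for d in r[:2]])
def st():
    s=read_state(); print(s["time_s"],np.array(s["position"]),np.array(s["tcp_rot"]).tolist(),np.array(s["force"]),s["opening"],s["grasp_force"])
E
python3 - <<'E'
from h import *
for c in("scene","top"):
    d=capture(c); cv2.imwrite(f"pics/{c}0.png",d["color"][:,:,::-1]); print(c,d["R"],d["t"],d["camera_matrix"],d["distortion"])
pts("slicer pointer load_mark carriage_grip lever_knob lever_pivot holder_hinge holder_grip blade jam_jar butter mug".split())
st()
E
```

```text
pics
scene [[ 0.4785 -0.8778  0.0205]
 [-0.5261 -0.3053 -0.7937]
 [ 0.703   0.3691 -0.6079]] [-0.2212  0.3982  0.8344] [[404.7219   0.     286.016 ]
 [  0.     404.7219 205.2189]
 [  0.       0.       1.    ]] [-0.1228  0.      0.      0.      0.    ]
top [[ 0.0006 -0.9999  0.0115]
 [-0.989  -0.0023 -0.1481]
 [ 0.1481 -0.0113 -0.9889]] [0.0331 0.541  1.0439] [[394.2497   0.     274.2682]
 [  0.     394.2497 206.8381]
 [  0.       0.       1.    ]] [0.0145 0.     0.     0.     0.    ]
scene slicer [([0.6376, 0.0642, 0.0001], 0.94)]
scene pointer [([0.5506, 0.1164, 0.0378], 0.88)]
scene load_mark [([0.5711, 0.2147, 0.0373], 0.79)]
scene carriage_grip [([0.5066, -0.003, 0.1145], 0.81)]
scene lever_knob [([0.5265, 0.1176, 0.0925], 0.72), ([0.6538, 0.3639, 0.0015], 0.48)]
scene lever_pivot [([0.5204, 0.0653, 0.092], 0.69), ([0.528, 0.1211, 0.0947], 0.21)]
scene holder_hinge [([0.6107, 0.1087, 0.1211], 0.89)]
scene holder_grip [([0.5845, 0.0093, 0.162], 0.68), ([0.6579, 0.3632, -0.0007], 0.32)]
scene blade []
scene jam_jar [([0.4302, -0.2841, -0.0017], 0.77)]
scene butter [([0.3994, 0.3305
[... 357 characters left out ...]
.86)]
top lever_knob [([0.5279, 0.1208, 0.0965], 0.58)]
top lever_pivot [([0.5181, 0.0679, 0.0935], 0.64)]
top holder_hinge [([0.6055, 0.1108, 0.1217], 0.89)]
top holder_grip [([0.4339, -0.2812, -0.005], 0.62), ([0.5801, 0.003, 0.165], 0.49)]
top blade [([0.6307, 0.063, -0.0009], 0.84)]
top jam_jar [([0.4318, -0.2817, 0.0], 0.88)]
top butter [([0.3992, 0.333, 0.0029], 0.76)]
top mug [([0.657, 0.3659, -0.0028], 0.75)]
1.4 [0.2564 0.57   0.2446] [[-0.911954204594097, 0.41029200416321765, -6.548120131578018e-06], [0.410292004016969, 0.9119542045331944, 1.6551970706394027e-05], [1.2762726919777435e-05, 1.2407997948777368e-05, -0.9999999998415772]] [ 0.1959  0.2738 -0.5477] 0.9996080206318936 0.0
```

View pics/scene0.png

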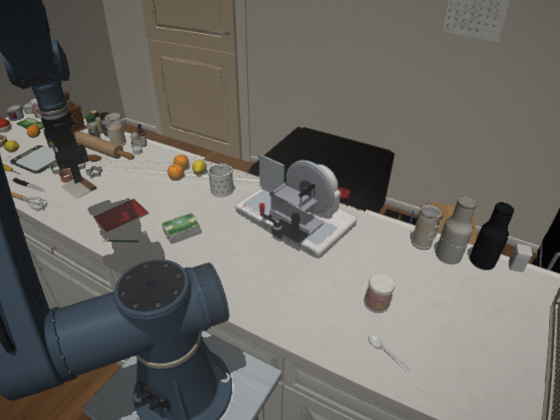

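View pics/top0.png

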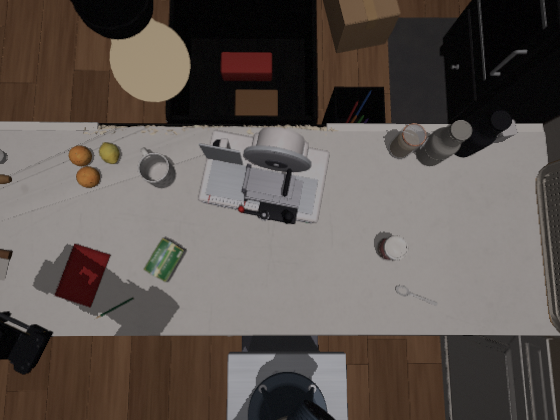

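The scene picture shows the slicer at about (300,205), with the lever knob at (262,208), the grip at (295,228), the mug at (220,180), the butter at (181,227) and the jar at (379,293). The top picture agrees with this. Next I need the slicer's yaw more exactly.

Run:
```python
from h import *
d=capture("top");c=d["color"][115:235,190:340,::-1]
a=cv2.resize(c,None,fx=4,fy=4,interpolation=cv2.INTER_CUBIC)
d=capture("scene");c=d["color"][145:255,230:365,::-1]
b=cv2.resize(c,None,fx=4,fy=4,interpolation=cv2.INTER_CUBIC)
cv2.imwrite("pics/topc.png",a);cv2.imwrite("pics/scc.png",b)
```

```text
(no output)
```

View pics/topc.png

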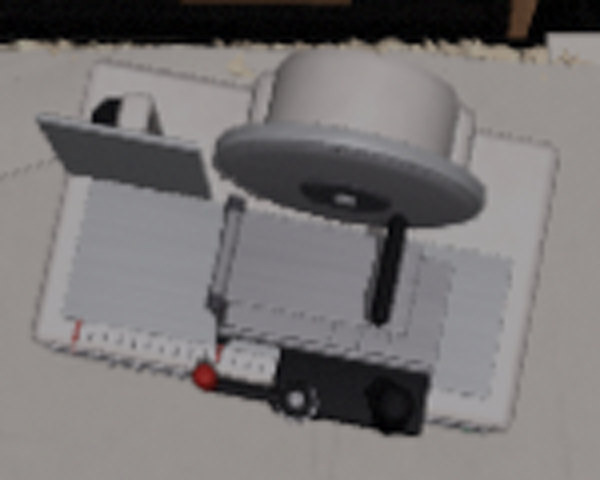

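View pics/scc.png

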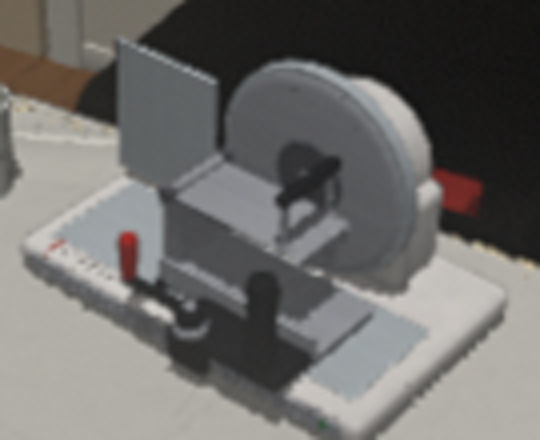

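Top crop: load line (78,332), pointer (219,354), knob (205,377), pivot (295,400), grip (390,405), holder bar (398,222)–(380,322). The scene crop shows the same parts: knob top (128,235), grip top (262,280), bar (282,198)–(338,162), load line (56,245). I'll triangulate these.

```bash
cat >> h.py <<'E'
def ray(d,u,v):
    n=cv2.undistortPoints(np.array([[[u,v]]],float),np.array(d["camera_matrix"]),np.array(d["distortion"]))[0,0]
    R=np.array(d["R"]);return -R.T@np.array(d["t"]), R.T@np.array([n[0],n[1],1])
def atz(d,u,v,z):
    o,r=ray(d,u,v);return o+r*(z-o[2])/r[2]
def tri(d1,p1,d2,p2):
    o,r=ray(d1,*p1);q,s=ray(d2,*p2)
    k=np.linalg.lstsq(np.c_[r,-s],q-o,rcond=None)[0];a=o+r*k[0];b=q+s*k[1]
    return (a+b)/2,np.linalg.norm(a-b)
E
python3 - <<'E'
from h import *
T=capture("top");S=capture("scene")
f=lambda p:(190+(p[0]+.5)/4-.5,115+(p[1]+.5)/4-.5)
g=lambda p:(230+(p[0]+.5)/4-.5,145+(p[1]+.5)/4-.5)
for n,a,b,z in [("load",(78,332),(56,245),.037),("pointer",(219,354),None,.037),("knobtop",(205,376),(128,236),.11),("pivot",(296,399),(190,315),.076),("griptop",(392,390),(262,280),.135),("barback",(399,222),(336,163),.164),("barfront",(380,320),(282,198),.164),
 ("bFL",(33,340),(25,250),.03),("bBL",(95,62),None,.036),("bBR",(556,147),(505,295),.036),("bFR",(505,430),None,.036),("bFL",(38,332),None,.036)]:
    print(n,atz(T,*f(a),z), *(tri(T,f(a),S,g(b)) if b else ()))
E
```

```text
load [0.5667 0.2137 0.037 ] [0.5663 0.2122 0.042 ] 0.0016717982166009468
pointer [0.5515 0.1163 0.037 ]
knobtop [0.5256 0.1203 0.11  ] [0.5257 0.1193 0.1131] 0.0019099038253153683
pivot [0.5153 0.0625 0.076 ] [0.5167 0.0618 0.0687] 0.0017779115637858943
griptop [0.5134 0.0015 0.135 ] [0.514  0.0018 0.1275] 0.0013638828850590272
barback [ 0.614  -0.0019  0.164 ] [ 0.6137 -0.0027  0.1676] 0.002212859733620362
barfront [0.5526 0.01   0.164 ] [0.5519 0.0094 0.1709] 0.0019703357323505115
bFL [0.5622 0.2458 0.03  ] [0.5644 0.2442 0.0259] 0.005663970773607126
bBL [0.761  0.2066 0.036 ]
bBR [ 0.7002 -0.1195  0.036 ] [ 0.7012 -0.1195  0.0311] 0.0016768860390149424
bFR [ 0.4993 -0.0805  0.036 ]
bFL [0.5668 0.2414 0.036 ]
```

```bash
cat >> h.py <<'E'
YAW=-10.8
def need(p,ang):
    "tool-frame shift (mm) from here to p, and turn about tool z (rad) to bring tool y to world angle ang (deg)"
    s=read_state();R=np.array(s["tcp_rot"]);a=np.degrees(np.arctan2(R[1,1],R[0,1]))
    print("t",s["time_s"],"pos",np.array(s["position"]),"shift",np.round(R.T@(np.array(p)-s["position"])*1000,1),"az",round(-np.radians((ang-a+180)%360-180),4),"toolz",R[:,2],"F",np.array(s["force"]),s["opening"],s["grasp_force"],np.round(s["joint_positions"],1))
E
python3 - <<'E'
from h import *
T=capture("top");S=capture("scene")
f=lambda p:(190+(p[0]+.5)/4-.5,115+(p[1]+.5)/4-.5)
g=lambda p:(230+(p[0]+.5)/4-.5,145+(p[1]+.5)/4-.5)
c,s=np.cos(np.radians(YAW)),np.sin(np.radians(YAW))
O=np.array([.6375,.0608,0]);M=np.array([[c,s,0],[-s,c,0],[0,0,1]])
for n,a,b in [("plateTL",(38,118),(118,40)),("plateTR",(208,148),(217,82)),("plateBR",(210,197),(217,160))]:
    x,e=tri(T,f(a),S,g(b)); print(n,x,e,M@(x-O))
need([.527,.120,.245],-10.8)
E
```

```text
plateTL [0.6775 0.22   0.1712] 0.001568118624416273 [0.0095 0.1639 0.1712]
plateTR [0.6566 0.1163 0.1758] 0.0020587360471672066 [0.0084 0.0581 0.1758]
plateBR [0.6458 0.1151 0.11  ] 0.008388394068115899 [-0.002   0.0549  0.11  ]
t 1.7 pos [0.2564 0.57   0.2446] shift [-431.4 -299.3   -0.5] az 1.3365 toolz [-0. -0. -1.] F [ 0.7158 -0.3349  0.864 ] 0.9976724066704346 0.0 [ 55.5  30.2  82.1   0.   67.7 -10.2]
```

```bash
python3 -m jog '-36 -25 0 0 0 0 45; -36 -25 0 0 0 0 45; -36 -25 0 0 0 0 45; -36 -25 0 0 0 0 45; -36 -25 0 0 0 0 45; -36 -25 0 0 0 0 45; -36 -25 0 0 0 0 45; -36 -25 0 0 0 0 45; -36 -25 0 0 0 0 45; -36 -25 0 0 0 0 45; -36 -25 0 0 0 0 45; -36 -25 0 0 0 0 45' && python3 -m jog '0 0 0 0 0 0.167 45; 0 0 0 0 0 0.167 45; 0 0 0 0 0 0.167 45; 0 0 0 0 0 0.167 45; 0 0 0 0 0 0.167 45; 0 0 0 0 0 0.167 45; 0 0 0 0 0 0.167 45; 0 0 0 0 0 0.167 45; 0 0 0 0 0 0 45; 0 0 0 0 0 0 45'
python3 - <<'E'
from h import *
need([.527,.120,.103],-10.8)
E
```

```text
time_s: 3.2
position: [0.528, 0.1178, 0.2448]
tcp_rot: [[-0.912, 0.41, 0.001], [0.41, 0.912, 0.0], [-0.0, 0.0, -1.0]]
force: [0.5, 0.1, -1.2]
opening: 0.522
grasp_force: 0.0
time_s: 4.45
position: [0.5273, 0.1191, 0.2446]
tcp_rot: [[0.185, 0.983, 0.0], [0.983, -0.185, -0.0], [-0.0, 0.0, -1.0]]
force: [0.1, 0.2, -0.7]
opening: 0.517
grasp_force: 0.0
t 4.45 pos [0.5273 0.1191 0.2446] shift [  0.8  -0.4 141.6] az 0.0029 toolz [ 0. -0. -1.] F [ 0.0764  0.1898 -0.6681] 0.5171507729669379 0.0 [ 0.9 23.7 94.2 -0.  62.  11.5]
```

```bash
python3 -m jog '1 0 28 0 0 0 45; 0 0 28 0 0 0 45; 0 0 28 0 0 0 45; 0 0 28 0 0 0 45; 0 0 20 0 0 0 45; 0 0 9 0 0 0 45; 0 0 0 0 0 0 45; 0 0 0 0 0 0 10; 0 0 0 0 0 0 10; 0 0 0 0 0 0 10; 0 0 0 0 0 0 10; 0 0 0 0 0 0 10'
```

```text
time_s: 5.95
position: [0.528, 0.1201, 0.1039]
tcp_rot: [[0.187, 0.982, 0.001], [0.982, -0.187, 0.0], [0.0, 0.001, -1.0]]
force: [0.9, -0.3, 2.4]
opening: 0.173
grasp_force: 29.6
```

```bash
python3 -m jog '-0.2 -5.2 0 0 0 -0.0873 10; -0.2 -5.2 0 0 0 -0.0873 10; -0.2 -5.2 0 0 0 -0.0873 10; -0.2 -5.2 0 0 0 -0.0873 10; -0.2 -5.2 0 0 0 -0.0873 10; -0.2 -5.2 0 0 0 -0.0873 10; -0.2 -5.2 0 0 0 -0.0873 10; -0.2 -5.2 0 0 0 -0.0873 10; -0.2 -5.2 0 0 0 -0.0873 10; -0.2 -5.2 0 0 0 -0.0873 10; -0.2 -5.2 0 0 0 -0.0873 10; 0 0 0 0 0 0 10'
python3 - <<'E'
from h import *
need([.511,-.001,.13],79.2)
pts(["pointer","lever_knob","lever_pivot","carriage_grip"])
E
```

```text
time_s: 7.45
position: [0.476, 0.1039, 0.1039]
tcp_rot: [[-0.697, 0.717, 0.003], [0.717, 0.697, -0.001], [-0.003, 0.002, -1.0]]
force: [1.8, -2.8, 0.1]
opening: 0.174
grasp_force: 29.6
t 7.45 pos [0.476  0.1039 0.1039] shift [-99.7 -48.1 -25.9] az -0.6106 toolz [ 0.0031 -0.0008 -1.    ] F [ 1.7808 -2.8363  0.0748] 0.17404535566654186 29.64080779203357 [ -0.8  33.2 108.7  -0.1  37.9 -45. ]
scene pointer [([0.5505, 0.1158, 0.037], 0.77), ([0.5851, 0.0068, 0.1225], 0.24)]
scene lever_knob [([0.4744, 0.1007, 0.0941], 0.4)]
scene lever_pivot [([0.5159, 0.0652, 0.0932], 0.62), ([0.5055, -0.0009, 0.1147], 0.52)]
scene carriage_grip [([0.5048, -0.0002, 0.1139], 0.79)]
top pointer [([0.5534, 0.1203, 0.0365], 0.87), ([0.5101, -0.0018, 0.1122], 0.36)]
top lever_knob []
top lever_pivot []
top carriage_grip [([0.5053, -0.005, 0.1147], 0.56)]
```

```bash
python3 -m jog '0 0 0 0 0 0 50; 0 0 0 0 0 0 50; 0 0 0 0 0 0 50; 0 0 -15 0 0 0 50; 0 0 -30 0 0 0 50; 0 0 -40 0 0 0 50; 0 0 -15 0 0 -0.1527 50; 0 0 0 0 0 -0.1527 50; 0 0 0 0 0 -0.1527 50; 0 0 0 0 0 -0.1527 50; 0 0 0 0 0 0 50; 0 0 0 0 0 0 50'
python3 - <<'E'
from h import *
need([.508,-.002,.124],79.2)
S=capture("scene"); cv2.imwrite("pics/s2.png",cv2.resize(S["color"][110:260,200:380,::-1],None,fx=4,fy=4))
E
```

```text
time_s: 9.45
position: [0.4742, 0.1047, 0.2034]
tcp_rot: [[-0.982, 0.189, -0.001], [0.189, 0.982, 0.0], [0.001, -0.0, -1.0]]
force: [1.0, -0.1, 0.5]
opening: 0.578
grasp_force: 0.0
t 9.45 pos [0.4742 0.1047 0.2034] shift [-53.4 -98.4  79.3] az -0.0013 toolz [-0.0008  0.0002 -1.    ] F [ 1.0072 -0.0674  0.4846] 0.5782908954707523 0.0 [ -0.8  23.1 104.2   0.   52.7 -79.9]
```

View pics/s2.png

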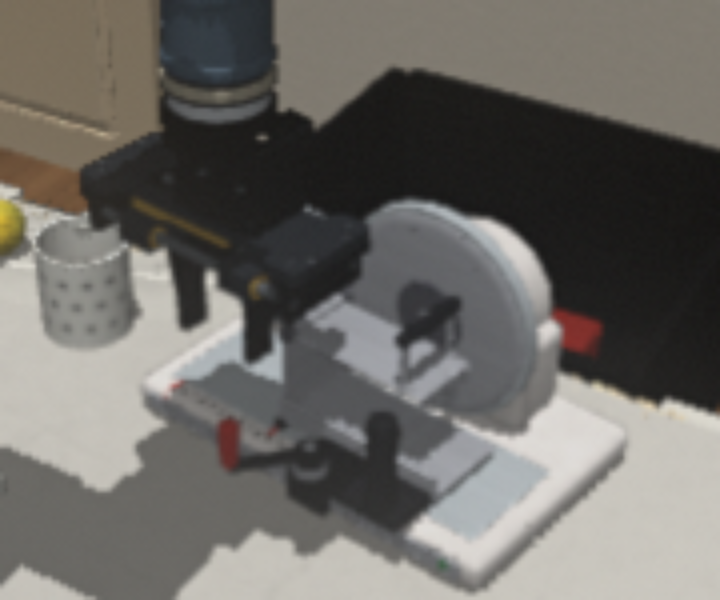

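The picture shows the lever out (knob at (229,445)) and the carriage still in its first place. Next I grasp the black post.

```bash
python3 -m jog '-18 -33 0 0 0 0 55; -18 -33 0 0 0 0 55; -17 -32 0 0 0 0 55; 0 0 0 0 0 0 55; 0 0 25 0 0 0 55; 0 0 25 0 0 0 55; 0 0 20 0 0 0 55; 0 0 6 0 0 0 55; 0 0 0 0 0 0 55; 0 0 0 0 0 0 15; 0 0 0 0 0 0 15; 0 0 0 0 0 0 15' && python3 -m jog '0 0 0 0 0 0 15; 0 0 0 0 0 0 15'
```

```text
time_s: 11.0
position: [0.5087, -0.0017, 0.1281]
tcp_rot: [[-0.982, 0.187, 0.001], [0.187, 0.982, -0.0], [-0.001, -0.0, -1.0]]
force: [-0.0, 0.0, -0.6]
opening: 0.375
grasp_force: 0.0
time_s: 11.25
position: [0.5086, -0.0014, 0.1278]
tcp_rot: [[-0.982, 0.187, 0.001], [0.187, 0.982, 0.001], [-0.001, 0.001, -1.0]]
force: [-0.2, 1.9, 2.3]
opening: 0.263
grasp_force: 30.0
```

```bash
python3 -m jog '0 8 0 0 0 0 15; 0 10 0 0 0 0 15; 0 10 0 0 0 0 15; 0 10 0 0 0 0 15; 0 10 0 0 0 0 15; 0 10 0 0 0 0 15; 0 10 0 0 0 0 15; 0 10 0 0 0 0 15; 0 10 0 0 0 0 15; 0 7 0 0 0 0 15; 0 5 0 0 0 0 15; 0 0 0 0 0 0 15'
python3 - <<'E'
from h import *
pts(["pointer","load_mark","lever_knob","lever_pivot","carriage_grip"])
need([.5086+.0187,-.0014+.0982,.1278],79.2)
a=capture("top")["color"][140:220,190:300,::-1]
b=capture("scene")["color"][170:250,220:330,::-1]
cv2.imwrite("pics/c3.png",cv2.resize(np.vstack([a,b])[:, :],None,fx=3.7,fy=3.7,interpolation=cv2.INTER_CUBIC))
E
```

```text
time_s: 12.75
position: [0.5275, 0.0967, 0.1278]
tcp_rot: [[-0.983, 0.186, 0.001], [0.186, 0.983, -0.0], [-0.001, -0.0, -1.0]]
force: [-0.6, -3.0, 4.3]
opening: 0.268
grasp_force: 30.0
scene pointer [([0.5714, 0.2146, 0.0356], 0.75)]
scene load_mark [([0.575, 0.2144, 0.0395], 0.72)]
scene lever_knob [([0.4935, 0.1982, 0.0924], 0.66)]
scene lever_pivot [([0.5355, 0.1627, 0.094], 0.7), ([0.6404, 0.0633, 0.0023], 0.48)]
scene carriage_grip [([0.5257, 0.0978, 0.1132], 0.62), ([0.572, 0.2121, 0.0368], 0.43)]
top pointer []
top load_mark [([0.5728, 0.2139, 0.0375], 0.61)]
top lever_knob []
top lever_pivot []
top carriage_grip []
t 13.35 pos [0.5275 0.0966 0.1278] shift [0.3 0.1 0. ] az 0.0005 toolz [ 0.0012  0.0003 -1.    ] F [ 0.4931 -1.5893  5.2748] 0.26494255061178107 30.000974452123046 [ -1.6  33.3 100.8   0.   45.8 -80.8]
```

View pics/c3.png

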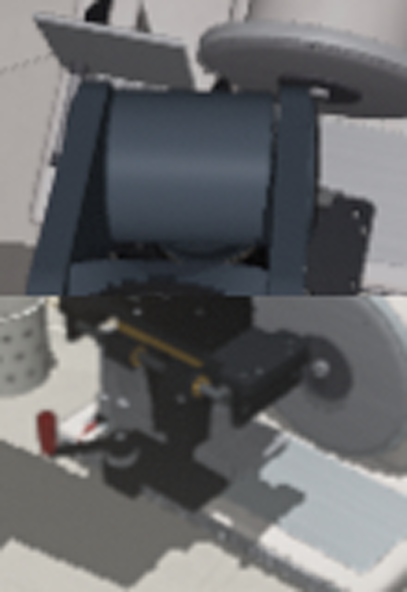

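The knob is at about (47,432) in the lower crop and the pointer has merged with the red line, which fits the networks' 1–3 mm. I'll release the post and go back to the knob.

```bash
python3 -m jog '0 0 0 0 0 0 50; 0 0 0 0 0 0 50; 0 0 0 0 0 0 50; 0 0 -15 0 0 0 50; 0 0 -30 0 0 0 50; 0 0 -30 0 0 0 50; 0 0 0 0 0 0.1527 50; 0 0 0 0 0 0.1527 50; 0 0 0 0 0 0.1527 50; 0 0 0 0 0 0.1527 50; 0 0 0 0 0 0 50; 0 0 0 0 0 0 50'
python3 - <<'E'
from h import *
need([.4937,.2016,.1039],44.2)
pts(["pointer","load_mark","lever_knob","lever_pivot"])
E
```

```text
time_s: 14.95
position: [0.5271, 0.0966, 0.203]
tcp_rot: [[-0.699, 0.715, 0.001], [0.715, 0.699, -0.0], [-0.0, 0.0, -1.0]]
force: [0.1, -0.8, 0.1]
opening: 0.574
grasp_force: 0.0
t 14.95 pos [0.5271 0.0966 0.203 ] shift [98.4 49.5 99.1] az 0.0031 toolz [ 0.0005 -0.     -1.    ] F [ 0.0602 -0.8015  0.0808] 0.5742453956487905 0.0 [ -1.6  26.6  97.4  -0.   56.  -45.9]
scene pointer [([0.5723, 0.214, 0.0377], 0.64)]
scene load_mark [([0.5719, 0.214, 0.0381], 0.69)]
scene lever_knob [([0.4923, 0.202, 0.0939], 0.74), ([0.6391, 0.0644, 0.0046], 0.69)]
scene lever_pivot [([0.5359, 0.1625, 0.0946], 0.6)]
top pointer [([0.5704, 0.2154, 0.037], 0.6)]
top load_mark [([0.5731, 0.215, 0.0378], 0.68), ([0.5373, 0.1625, 0.093], 0.5)]
top lever_knob [([0.4919, 0.2014, 0.0954], 0.68)]
top lever_pivot [([0.5373, 0.1625, 0.0925], 0.49), ([0.6562, 0.3683, -0.0002], 0.24)]
```

```bash
python3 -m jog '33 16 0 0 0 0 50; 33 16 0 0 0 0 50; 33 17 0 0 0 0 50; 0 0 0 0 0 0 50; 0 0 30 0 0 0 50; 0 0 30 0 0 0 50; 0 0 25 0 0 0 50; 0 0 12 0 0 0 50; 0 0 2 0 0 0 50; 0 0 0 0 0 0 8; 0 0 0 0 0 0 8; 0 0 0 0 0 0 8' && python3 -m jog '0 0 0 0 0 0 8; 0 0 0 0 0 0 8; 0 0 0 0 0 0 8' && python3 -m jog '-0.2 5.2 0 0 0 0.0873 8; -0.2 5.2 0 0 0 0.0873 8; -0.2 5.2 0 0 0 0.0873 8; -0.2 5.2 0 0 0 0.0873 8; -0.2 5.2 0 0 0 0.0873 8; -0.2 5.2 0 0 0 0.0873 8; -0.2 5.2 0 0 0 0.0873 8; -0.2 5.2 0 0 0 0.0873 8; -0.2 5.2 0 0 0 0.0873 8; -0.2 5.2 0 0 0 0.0873 8; -0.2 5.2 0 0 0 0.0873 8; 0 0 0 0 0 0 8'
```

```text
time_s: 16.95
position: [0.4935, 0.2018, 0.1043]
tcp_rot: [[-0.698, 0.716, 0.001], [0.716, 0.698, 0.0], [-0.001, 0.001, -1.0]]
force: [0.2, 0.1, 0.3]
opening: 0.315
grasp_force: 0.0
time_s: 17.32
position: [0.4934, 0.202, 0.1039]
tcp_rot: [[-0.698, 0.716, 0.001], [0.716, 0.698, 0.0], [-0.0, 0.001, -1.0]]
force: [-0.6, 1.9, 2.9]
opening: 0.174
grasp_force: 29.6
time_s: 18.82
position: [0.5469, 0.219, 0.104]
tcp_rot: [[0.187, 0.982, 0.003], [0.982, -0.187, 0.002], [0.003, 0.002, -1.0]]
force: [1.4, 3.9, 2.3]
opening: 0.167
grasp_force: 29.6
```

Run:
```python
from h import *
need([.5467,.2183,.1039],-10.8)
pts(["pointer","load_mark","lever_knob","lever_pivot"])
```

```text
t 18.825 pos [0.5469 0.219  0.104 ] shift [-0.7 -0.1  0.1] az 0.0007 toolz [ 0.0029  0.0021 -1.    ] F [1.4464 3.8609 2.2547] 0.16685409756478 29.619860939413343 [10.9 38.3 94.   0.1 47.5 21.6]
scene pointer [([0.5705, 0.2116, 0.035], 0.72), ([0.6042, 0.1038, 0.1216], 0.22)]
scene load_mark [([0.5709, 0.2147, 0.0381], 0.76)]
scene lever_knob [([0.5471, 0.2163, 0.0936], 0.52)]
scene lever_pivot [([0.6341, 0.0642, 0.0012], 0.7), ([0.5357, 0.1625, 0.0941], 0.51)]
top pointer [([0.5706, 0.2173, 0.0375], 0.91), ([0.6056, 0.1032, 0.121], 0.64)]
top load_mark [([0.5726, 0.2136, 0.0386], 0.59)]
top lever_knob [([0.5479, 0.2237, 0.0966], 0.61)]
top lever_pivot [([0.6256, 0.2028, 0.1211], 0.5), ([0.5373, 0.1634, 0.0952], 0.42)]
```

```bash
python3 -m jog '0 2 0 0 0 0 8; 0 2 0 0 0 0 8; 0 0 0 0 0 0 8; 0 0 0 0 0 0 8'; python3 -m jog '0 -4 0 0 0 0 8; 0 0 0 0 0 0 50; 0 0 0 0 0 0 50; 0 0 0 0 0 0 50; 0 0 -15 0 0 0 50; 0 0 -30 0 0 0 50; 0 0 -30 0 0 0 50; 0 0 -30 0 0 0 50; 0 0 -30 0 0 0 50; 0 0 0 0 0 0 50; 0 0 0 0 0 0 50'
python3 - <<'E'
from h import *
pts("pointer load_mark lever_knob lever_pivot holder_hinge holder_grip carriage_grip".split())
b=capture("scene")["color"][130:250,200:350,::-1]
cv2.imwrite("pics/c4.png",cv2.resize(b,None,fx=5,fy=5,interpolation=cv2.INTER_CUBIC))
need([.6016,.102,.26],79.2)
E
```

```text
time_s: 19.82
position: [0.5478, 0.2183, 0.1039]
tcp_rot: [[0.187, 0.982, -0.003], [0.982, -0.187, 0.002], [0.001, -0.003, -1.0]]
force: [-4.9, 6.8, 5.5]
opening: 0.174
grasp_force: 29.7
time_s: 21.2
position: [0.5452, 0.2176, 0.2383]
tcp_rot: [[0.187, 0.982, -0.001], [0.982, -0.187, -0.0], [-0.0, -0.001, -1.0]]
force: [0.1, -0.9, -0.3]
opening: 0.576
grasp_force: 0.0
scene pointer [([0.5682, 0.213, 0.0393], 0.77)]
scene load_mark [([0.571, 0.2135, 0.0369], 0.57)]
scene lever_knob [([0.4301, -0.2816, -0.0037], 0.67)]
scene lever_pivot [([0.5359, 0.1599, 0.0937], 0.45)]
scene holder_hinge [([0.6276, 0.2068, 0.1243], 0.57)]
scene holder_grip [([0.6036, 0.1047, 0.1634], 0.65), ([0.6019, 0.1025, 0.1214], 0.23)]
scene carriage_grip [([0.5258, 0.0949, 0.116], 0.6), ([0.567, 0.2138, 0.0359], 0.37)]
top pointer []
top load_mark [([0.5717, 0.214, 0.0381], 0.61)]
top lever_knob [([0.5445, 0.2187, 0.0968], 0.5)]
top lever_pivot [([0.537, 0.1618, 0.0929], 0.51), ([0.6041, 0.1008, 0.1681], 0.46)]
top holder_hinge [([0.6255, 0.2052, 0.1238], 0.65)]
top holder_grip [([0.6039, 0.1041, 0.1622], 0.44)]
top carriage_grip [([0.524, 0.0934, 0.1143], 0.72)]
t 22.05 pos [0.5458 0.2178 0.2386] shift [-103.4   76.5  -21.4] az -1.5703 toolz [ 0.0001  0.     -1.    ] F [-0.3192  0.4004 -0.1231] 0.5766253216452778 0.0 [10.9 27.7 88.   0.  64.3 21.6]
```

View pics/c4.png

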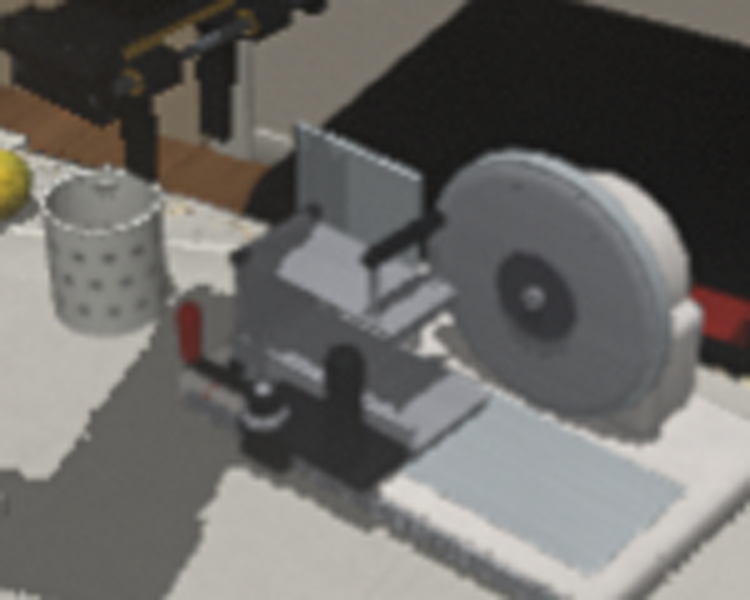

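Lever arm runs parallel to the front edge (knob (190,330), hub (265,400)), so it is home. The pointer is at the line and the bar is clear at (400,240). Next comes the holder bar.

```bash
python3 -m jog '0 0 -20 0 0 -0.157 45; 0 0 0 0 0 -0.157 45; 0 0 0 0 0 -0.157 45; 0 0 0 0 0 -0.157 45; 0 0 0 0 0 -0.157 45; 0 0 0 0 0 -0.157 45; 0 0 0 0 0 -0.157 45; 0 0 0 0 0 -0.157 45; 0 0 0 0 0 -0.157 45; 0 0 0 0 0 -0.157 45; 0 0 0 0 0 0 45; 0 0 0 0 0 0 45'
python3 - <<'E'
from h import *
need([.603,.103,.167],79.2)
E
```

```text
time_s: 23.55
position: [0.5457, 0.2179, 0.2586]
tcp_rot: [[-0.982, 0.19, 0.0], [0.19, 0.982, 0.0], [-0.0, 0.0, -1.0]]
force: [-0.1, -0.8, -0.0]
opening: 0.516
grasp_force: 0.0
t 23.55 pos [0.5457 0.2179 0.2586] shift [ -78.  -101.9   91.6] az -0.0025 toolz [ 0.  0. -1.] F [-0.08   -0.8061 -0.0323] 0.5162143833758902 0.0 [ 10.9  26.4  86.7   0.   66.9 -68.2]
```

```bash
python3 -m jog '-26 -34 0 0 0 0 45; -26 -34 0 0 0 0 45; -26 -34 0 0 0 0 45; 0 0 0 0 0 0 45; 0 0 30 0 0 0 45; 0 0 30 0 0 0 45; 0 0 22 0 0 0 45; 0 0 9 0 0 0 45; 0 0 0 0 0 0 45; 0 0 0 0 0 0 5; 0 0 0 0 0 0 5; 0 0 0 0 0 0 5' && python3 -m jog '0 0 0 0 0 0 5; 0 0 0 0 0 0 5; 0 0 0 0 0 0 5'
python3 - <<'E'
from h import *
need([.603,.103,.167],79.2)
E
```

```text
time_s: 25.05
position: [0.6036, 0.103, 0.1683]
tcp_rot: [[-0.982, 0.188, 0.001], [0.188, 0.982, 0.0], [-0.001, 0.0, -1.0]]
force: [-0.1, -0.4, -0.7]
opening: 0.265
grasp_force: 0.0
time_s: 25.42
position: [0.6033, 0.1024, 0.1678]
tcp_rot: [[-0.982, 0.188, 0.0], [0.188, 0.982, -0.001], [-0.0, -0.001, -1.0]]
force: [0.2, -3.7, 2.2]
opening: 0.141
grasp_force: 30.0
t 25.425 pos [0.6033 0.1024 0.1678] shift [0.4 0.6 0.8] az -0.0003 toolz [ 0.    -0.001 -1.   ] F [ 0.1658 -3.6883  2.1586] 0.1406882865966665 30.000102818012238 [ -0.8  34.5  88.1  -0.1  57.4 -79.9]
```

```bash
python3 -m jog '0 4.4 -9 0.0873 0 0 5; 0 4.4 -9 0.0873 0 0 5; 0 4.4 -9 0.0873 0 0 5; 0 4.4 -9 0.0873 0 0 5; 0 0 0 0 0 0 5'
python3 - <<'E'
from h import *
need([.603,.103,.167],79.2)
E
```

```text
time_s: 26.05
position: [0.6076, 0.1249, 0.2008]
tcp_rot: [[-0.983, 0.174, -0.064], [0.185, 0.923, -0.338], [-0.0, -0.344, -0.939]]
force: [-0.1, -4.6, 0.1]
opening: 0.139
grasp_force: 30.0
t 26.05 pos [0.6076 0.1249 0.2008] shift [ 0.5 -9.4 39.5] az 0.0021 toolz [-0.0636 -0.3384 -0.9388] F [-0.0955 -4.5827  0.1379] 0.13894421286621245 30.002419352531433 [  9.8  37.   79.4 -19.8  71.9 -61.9]
```

```bash
python3 -m jog '0 4.4 -9 0.0873 0 0 5; 0 4.4 -9 0.0873 0 0 5; 0 4.4 -9 0.0873 0 0 5; 0 4.4 -9 0.0873 0 0 5; 0 0 0 0 0 0 5'
python3 - <<'E'
from h import *
need([.603,.103,.167],79.2)
E
```

```text
time_s: 26.68
position: [0.6136, 0.1562, 0.2241]
tcp_rot: [[-0.983, 0.142, -0.12], [0.186, 0.751, -0.633], [0.001, -0.644, -0.765]]
force: [1.1, -4.1, 1.8]
opening: 0.136
grasp_force: 30.0
t 26.675 pos [0.6136 0.1562 0.2241] shift [ 0.5 -4.6 78.6] az 0.0017 toolz [-0.1204 -0.6331 -0.7647] F [ 1.0558 -4.1192  1.7693] 0.13606685570078433 30.000494420528412 [ 18.6  43.6  69.5 -34.2  89.4 -53.3]
```

```bash
python3 -m jog '0 4.4 -9 0.0873 0 0 5; 0 4.4 -9 0.0873 0 0 5; 0 4.4 -9 0.0873 0 0 5; 0 4.4 -9 0.0873 0 0 5; 0 0 0 0 0 0 5; 0 0 0 0 0 0 5; 0 0 0 0 0 0 5'
python3 - <<'E'
from h import *
need([.603,.103,.167],79.2)
pts("pointer load_mark lever_knob lever_pivot holder_hinge holder_grip jam_jar butter mug".split())
s=read_state();R=np.array(s["tcp_rot"]);b=np.array(s["position"])+.003*R[:,2]
ys=np.array([.1874,.9823])
h=np.array([.6033,.1024])+.105*ys
y=-(b[:2]-h)@ys; z=b[2]-.1218
print("bar",b,"angle",np.degrees(np.arctan2(z,y))-22.27,"r",np.hypot(y,z),"tilt",np.degrees(np.arccos(-R[2,2])))
a=capture("scene")["color"][90:250,190:350,::-1]
cv2.imwrite("pics/c5.png",cv2.resize(a,None,fx=3.7,fy=3.7,interpolation=cv2.INTER_CUBIC))
E
```

```text
time_s: 27.55
position: [0.6207, 0.193, 0.2353]
tcp_rot: [[-0.982, 0.094, -0.163], [0.188, 0.493, -0.85], [0.001, -0.865, -0.501]]
force: [1.4, -4.0, -0.3]
opening: 0.138
grasp_force: 30.0
t 27.55 pos [0.6207 0.193  0.2353] shift [  0.4  13.1 113.7] az 0.0005 toolz [-0.163  -0.8497 -0.5014] F [ 1.4344 -3.9664 -0.2674] 0.13822381622831345 29.99900221824646 [ 25.   52.7  59.4 -46.9 106.3 -51.5]
scene pointer [([0.5725, 0.2154, 0.0386], 0.89)]
scene load_mark [([0.4335, -0.2793, 0.0004], 0.7), ([0.5727, 0.2116, 0.0365], 0.56)]
scene lever_knob [([0.5413, 0.2154, 0.0951], 0.63)]
scene lever_pivot [([0.5337, 0.1631, 0.0894], 0.68)]
scene holder_hinge [([0.6228, 0.2073, 0.1235], 0.6)]
scene holder_grip [([0.6191, 0.1936, 0.2313], 0.62), ([0.4319, -0.2845, 0.0012], 0.25)]
scene jam_jar [([0.4334, -0.2811, -0.0013], 0.59), ([0.5423, 0.2174, 0.0924], 0.47)]
scene butter [([0.4025, 0.3319, -0.0038], 0.7)]
scene mug [([0.6551, 0.3642, 0.0028], 0.83), ([0.6146, 0.153, 0.214], 0.61)]
top pointer [([0.5728, 0.2155, 0.0348], 0.71), ([0.4004, 0.3312, -0.0002], 0.58)]
top load_mark [([0.5706, 0.2142, 0.0381], 0.84)]
top lever_knob [([0.544, 0.2213, 0.0958], 0.57), ([0.537, 0.164, 0.0923], 0.45)]
top lever_pivot [([0.5374, 0.1642, 0.0932], 0.57)]
top holder_hinge [([0.6235, 0.2076, 0.1218], 0.61)]
top holder_grip [([0.6209, 0.1887, 0.2324], 0.7), ([0.3987, 0.3298, 0.0007], 0.37)]
top jam_jar [([0.4307, -0.2844, 0.001], 0.9)]
top butter [([0.4, 0.3309, 0.0009], 0.87)]
top mug [([0.6573, 0.3652, 0.0002], 0.9)]
bar [0.6203 0.1913 0.234 ] angle 60.35085447216106 r 0.11311278850302417 tilt 59.99519682033492
```

View pics/c5.png

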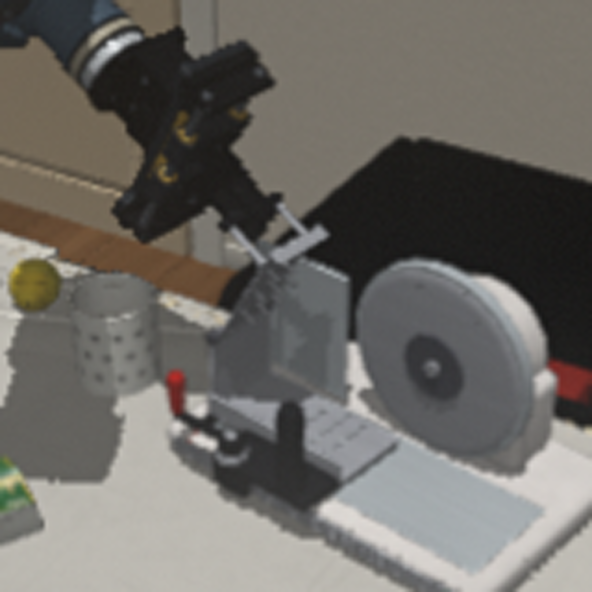

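The picture shows the gripper holding the bar at about (265,225) with the holder raised to about 60°. The lever is home (knob (177,390), hub (232,450)) and the bystanders have not moved, so I'm handing in.

```bash
python3 -c "
from rig import *
print(hand_in())"
```

```text
the job is handed in; nothing more can be done
None
```

The job is handed in at about 28 s, with no verdict returned: by my last measurements the carriage is locked with its pointer on the loading line (within about 4 mm), the lever is home, the gripper holds the food holder at about 60°, and the jam jar, butter and mug have not moved.

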